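# Feel the end float of three polishing spindles and lock out the loose one

### The job

One of these three polishing heads has far too much end float in its spindle. Find it by feel: push a spindle fully home, then draw it out to its outer stop, gently, so that no head is shifted on the bench. Leave the loose spindle drawn fully out and then throw that head's sprung lock-out lever past centre so that it snaps over to its other stop; leave the other two levers and everything else on the bench as they are (a sound spindle may stay wherever it was slid to).

Things in the scene. Friction and masses are not known exactly. Their poses are not given: they have to be found in the camera images.
- head_a: Cast-iron polishing head, one of three alike (6 to 8 kg, loose on the bench). Base 120 (x) x 90 (y) x 16 mm; above it a barrel 80 mm across, 120 mm long, lies along x, axis 85 mm and top 125 mm above the bench. Origin: centre of its underside. The spindle nose comes out of the barrel's -x face; a 68 mm pulley sits on the spindle behind the +x face.
- spindle_a_end (a point): Centre of the end face of head_a's steel spindle nose (a thin pip stands 6 mm proud of it). The nose is a round bar, 18 mm across, running 53 mm back (+x of the head) from here to a collar and a 48 mm flange. With the spindle fully home this point lies at x = -145, y = 0, z = 85 mm in the head's frame; drawing out moves it to -x.
- lever_a (a joint): Sprung over-centre lock-out lever on top of head_a, rad: 0 = leaning 34 degrees to the head's +y side on its stop (in service, as at the start), 1.2 = leaning 34 degrees to the -y side on the other stop (locked out). It is upright, at dead centre, at 0.6; past that it snaps over by itself. Moving it takes about 4 N at the ball.
- lever_a_knob (a point): Centre of the 20 mm black ball on the end of head_a's lever, 70 mm from the pivot on a 10 mm steel rod. The pivot runs along the head's x axis at x = 16, y = 0, z = 126 mm in its frame; so at the start the ball is at x = 16, y = 40, z = 184 mm, and thrown over at y = -40 mm.
- head_b: Polishing head like head_a, same sizes. All the heads only stand on the bench: a push or pull of more than about 25 N at the spindle, or 12 N sideways up at the lever, can slide or tip one, and no head may end up shifted by more than 8 mm.
- spindle_b_end (a point): The same point on head_b's spindle; as spindle_a_end. The bar can be gripped across from above, clear of the flange, which at home begins 26 mm in front of the barrel.
- lever_b (a joint): The lock-out lever of head_b; as lever_a.
- lever_b_knob (a point): The ball of head_b's lever; as lever_a_knob.
- head_c: Polishing head like head_a, same sizes. Every spindle slides along its head's x axis without a spring, with 2 to 4 N of drag, between two hidden hard stops, and starts between them. Two heads are sound: about 5 mm of travel from stop to stop. One of the three, any of them, is loose: about 13 mm.
- spindle_c_end (a point): The same point on head_c's spindle; as spindle_a_end.
- lever_c (a joint): The lock-out lever of head_c; as lever_a.
- lever_c_knob (a point): The ball of head_c's lever; as lever_a_knob.
- wrench: Steel open-ended wrench, 150 mm, lying between two heads; leave alone. Origin: the middle of its length.
- screwdriver: Screwdriver, 160 mm, lying between two heads; leave alone. Origin: the middle of its length.
- compound_bar: Red-brown bar of polishing compound, 110 (x) x 35 (y) x 30 mm; leave alone. Origin: centre of its underside.
- spacer: Steel spacer ring, 48 mm across, 14 mm high; leave alone. Origin: centre of its underside.
- oil_tin: Closed tin, 60 mm across, 110 mm high, behind the heads; leave alone. Origin: centre of its underside.
- offcut: Wooden offcut, 70 (x) x 130 (y) x 35 mm, behind the heads; leave alone. Origin: centre of its underside.
- spare_pulley: Aluminium pulley lying flat, 68 mm across, 22 mm high; leave alone. Origin: centre of its underside.
There are look-alikes about, which are no part of the job. What is shaped like the head_c but purple is not meant. What is shaped like the head_b but red is not meant.

How it is judged:
By the outcome, as a careful person would: the job done as asked, in the order asked, and still so for the second after the job is handed in, with the robot touching nothing.
It also fails if it takes over 64 s, if anything falls off the work surface, if the arm or the gripper's body presses on something with over 40 N, if the wrist force passes 120 N, or if a joint passes its speed limit or range.

### The arm

A 6-joint arm with a two-finger parallel gripper is mounted at the origin on the work surface. World frame = base frame: x ahead of the robot, y to its left, z up, the work surface at z = 0. Lengths are in m, angles in rad, forces in N, time in s.
With the tool pointing down it reaches from about 0.35 to 0.775 m from the base axis. Payload 7.3 kg.
Tool frame: the origin (TCP) lies at the very end of the fingers, on their centre line; the grasp point (between the pads) lies 19 mm behind it (robot.tcp_to_grasp is the z of the grasp point in the tool frame, in m); z points along the fingers, y is the line along which they close (so a half turn about z gives the same grasp; the last joint's range is limited). The gripper opens to 92 mm and grips with 3 to 60 N. Pads are 19 mm wide; open, the fingers measure 130 mm over their backs; the gripper's body (75 mm by 190 mm) begins 47 mm behind the grasp point.
Start: joints at [1.14, 0.342, 1.524, -0, 1.275, -0.146], TCP at [0.147, 0.504, 0.227] pointing down, gripper open.
Joint ranges: [-2.53, 2.53], [-0.77, 2.02], [0.04, 2.7], [-1, 4.14], [0.28, 2.66], [-3.11, 3.11]. Speed limits (rad/s): [2.57, 2.57, 3.14, 3.14, 3.14, 3.14].

### API

Orientations are given as [roll, pitch, yaw] about the fixed x, y, z axes, in that order (R = Rz(yaw) Ry(pitch) Rx(roll)).
In Python, from cell import monitor, read_camera, get_calibration, job, robot gives the robot as it stands. The module is installed in compiled form; this text tells all that it offers.
- The arm moves only by the tool send_rows, never from a script. Its argument "targets" is a list of rows, each an object with "translation": the shift along the tool's x, y, z in cm, a list of three; "spin": the turn about the tool's z in degrees; "jaw": the opening, from 0 (shut) to 1 (fully open). A call has exactly 5 rows; each row is the pose to reach, as a shift and turn from the pose commanded when the call began, along the tool's axes at that moment; what a row does not reach only later rows make up. A row lasts 1/10 s, in which the tool goes at most 50 mm and 8.59 degrees, less where a joint would pass 70% of its speed; a pose out of reach is approached as far as the arm can. A call with a gripper value outside its range is refused whole. The fingers move at their own pace and stop on an object; "force" is the grip in N (left out, the last holds). Time passes only in rows, so rows that repeat a pose let the fingers close, or fill a call up. It gives the time, the measured TCP pose, the force, the opening and the grip force at its end, in the units of the state.
- monitor.observe(): the state, without advancing time (a new reading comes with each control period).
- read_camera(name): name is "scene" or "top" or "wrist"; returns (picture, depth): 400x640x3 uint8, red, green, blue; 400x640 float32, m along the optical axis (not along the pixel's ray), 0 where there is no reading.
- get_calibration(name): a dict with "intrinsics" (3x3 intrinsics, pixels), "origin" and "orientation" of the camera in the world; the wrist camera has in their place "hand_eye" (4x4, takes a point from camera to tool coordinates, whose origin is the TCP and whose axes are the flange's). Camera axes: x right, y up, looking along -z (the intrinsics and any distortion apply to the point x, -y, -z); pixel columns grow to the right and rows downward; lengths in m; the calibration is good to about 2 mm. A picture is of the moment at which its call begins: read the wrist's pose just before it. get_calibration takes no time and is no camera call.
- job.hand_in(): hands the job in; it is judged then, once.
The state is a dict: "time": time; "qpos": joint angles; "qvel": joint speeds; "joint_efforts": joint torques, N m; "tool_pos": TCP position; "tool_rot": TCP orientation; "contact_force": force on the tool from outside, world axes, zero at the start; "torque": the same for the moment, N m; "opening": finger opening in m; "grip_force": force on a finger pad.
Only numpy, scipy, OpenCV 4.12 (cv2) and the standard library are available. Lean on these libraries where they do the work, as an engineer would, in place of code of your own. Each camera call takes 0.05 s, during which the arm holds its last target. There are 200 camera calls.

## Working session

There is one attempt and no reset: what is moved stays moved. The work goes in short steps, Python scripts to look and compute and a tool call to move; the robot and the scene stay as the last step left them, time stands still between calls to the robot, and variables do not carry over. Pictures are saved under pics/ and viewed, at most 10 in all, crops included, and the job is handed in when it is done.

Besides the shell and the picture viewer there is one more tool, called by a JSON object that holds its "fn" and its "kwargs", one argument or row to a line. send_rows: Moves the arm, as the interface text tells. Its arguments: {"type":"object","properties":{"targets":{"type":"array"},"force":{"type":"number"}},"required":["targets"]}

```bash
mkdir -p pics; python3 - <<'E'
from cell import *
import cv2,numpy as np
s=monitor.observe();print(s)
for n in("scene","top"):
    p,d=read_camera(n);c=get_calibration(n);print(n,c)
    cv2.imwrite(f"pics/{n}.png",p[:,:,::-1]);np.savez(f"{n}.npz",p=p,d=d)
print(get_calibration("wrist"),robot.tcp_to_grasp)
E
```

```text
{'time': 0.0, 'qpos': array([ 1.13999756e+00,  3.42744392e-01,  1.52498104e+00, -3.08310424e-06,
        1.27538262e+00, -1.45999174e-01]), 'qvel': array([ 0.0007793 , -0.00189212,  0.00147489, -0.00235482,  0.00048502,
        0.00079092]), 'joint_efforts': array([-3.85188478e-04, -4.31265843e+01, -2.44214523e+01,  7.14380457e-02,
        5.60346292e-02, -1.66327150e-04]), 'tool_pos': array([0.14732301, 0.50350379, 0.22604626]), 'tool_rot': array([-3.14009295e+00, -2.17545136e-04,  2.85679379e+00]), 'contact_force': array([-0.40158863,  1.70206222, -0.33028234]), 'torque': array([ 0.00062492,  0.0098873 , -0.02515475]), 'grip_force': 0.0, 'opening': 0.09164938179785849}
scene {'intrinsics': array([[365.44308653,   0.        , 322.06844878],
       [  0.        , 365.44308653, 196.50103695],
       [  0.        ,   0.        ,   1.        ]]), 'origin': array([1.1098379 , 0.42414619, 1.06191593]), 'orientation': array([ 6.61618456e-01, -1.65822692e-04,  2.13820831e+00])}
top {'intrinsics': array([[423.03311771,   0.        , 324.23682728],
       [  0.        , 423.03311771, 200.29612963],
       [  0.        ,   0.        ,   1.        ]]), 'origin': array([0.29239115, 0.03576999, 1.15291378]), 'orientation': array([ 0.17797899, -0.00988193, -1.56845936])}
{'intrinsics': array([[345.12530436,   0.        , 317.85912385],
       [  0.        , 345.12530436, 200.52614103],
       [  0.        ,   0.        ,   1.        ]]), 'hand_eye': array([[-5.18731657e-04,  9.54020437e-01,  2.99741117e-01,
         8.12773503e-02],
       [ 9.99999834e-01,  5.70638005e-04, -8.56363926e-05,
        -4.65045740e-05],
       [-2.52742542e-04,  2.99741022e-01, -9.54020574e-01,
        -1.57550795e-01],
       [ 0.00000000e+00,  0.00000000e+00,  0.00000000e+00,
         1.00000000e+00]])} -0.0188
```

View pics/top.png

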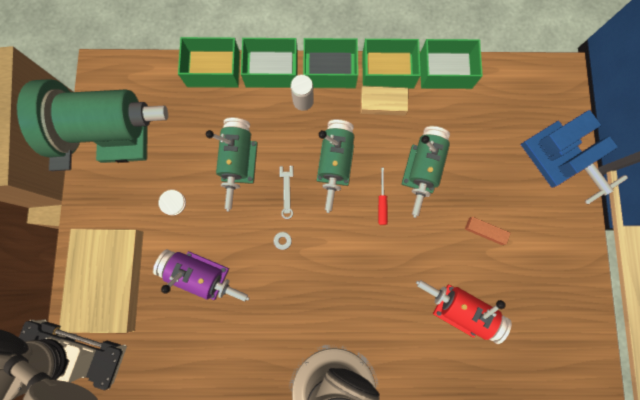

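View pics/scene.png

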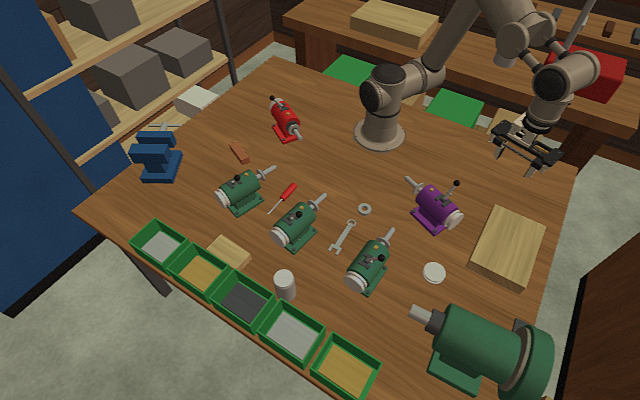

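The top view shows three green heads (noses at about (228,208), (329,210), (416,214)). These are the heads meant. The purple one (200,275) and the red one (470,310) are look-alikes, and the big green machine (90,115) is another shape. Next I measure poses from depth.

```bash
cat > h.py <<'E'
import numpy as np,cv2
from cell import *
from scipy.spatial.transform import Rotation as R
def cloud(d,K,T):
    v,u=np.mgrid[:d.shape[0],:d.shape[1]]
    P=np.stack([(u-K[0,2])/K[0,0]*d,-(v-K[1,2])/K[1,1]*d,-d],-1)
    return P@T[:3,:3].T+T[:3,3]
def camT(n,s=None):
    c=get_calibration(n);T=np.eye(4)
    if n=="wrist":
        T[:3,:3]=R.from_euler("xyz",s["tool_rot"]).as_matrix();T[:3,3]=s["tool_pos"];return c["intrinsics"],T@c["hand_eye"]
    T[:3,:3]=R.from_euler("xyz",c["orientation"]).as_matrix();T[:3,3]=c["origin"];return c["intrinsics"],T
E
python3 - <<'E'
from h import *
out={}
for n in("top","scene"):
    z=np.load(n+".npz");K,T=camT(n);W=cloud(z["d"],K,T);p=z["p"]
    hsv=cv2.cvtColor(p,cv2.COLOR_RGB2HSV)
    ok=(z["d"]>0)
    b=W[ok&(abs(W[...,0]-.3)<.2)&(abs(W[...,1])<.2)];print(n,"bench z",np.median(b[:,2]))
    g=ok&(hsv[...,0]>60)&(hsv[...,0]<95)&(hsv[...,1]>60)&(W[...,2]>.09)&(W[...,2]<.14)&(W[...,0]>.35)&(W[...,0]<.75)&(abs(W[...,1])<.4)
    k,l,st,c=cv2.connectedComponentsWithStats(g.astype(np.uint8))
    for i in range(1,k):
        if st[i,4]<150: continue
        P=W[l==i];m=P[:,:2].mean(0)
        q=ok&(np.hypot(W[...,0]-m[0],W[...,1]-m[1])<.2)&(W[...,2]>.06)&(W[...,2]<.215)
        # nose
        no=q&(W[...,0]<m[0]-.085)&(W[...,2]<.1)&(W[...,2]>.085)
        N=W[no][:,:2]
        u,s,vt=np.linalg.svd(N-N.mean(0));ax=vt[0]*np.sign(vt[0][0])
        t=(N-N.mean(0))@ax; e=N.mean(0)+ax*np.percentile(t,2)
        kn=q&(p.max(-1)<60)&(W[...,2]>.17); kb=W[kn]
        print(n,c[i].round(),st[i,4],"barrel",m.round(4),"ztop",np.percentile(P[:,2],97).round(4),"nose end",e.round(4),"len",np.ptp(t).round(3),len(N),"yaw",np.degrees(np.arctan2(ax[1],ax[0])).round(2),"barrel->",np.degrees(np.arctan2(*(m-e)[::-1])).round(2),"knob",kb.mean(0).round(4) if len(kb) else None,len(kb))
E
```

```text
top bench z -0.00029244124581362385
top [234. 153.] 1091 barrel [0.6    0.2541] ztop 0.1267 nose end [0.4579 0.2706] len 0.06 154 yaw -5.03 barrel-> -6.64 knob [0.6245 0.299  0.1922] 32
top [336. 155.] 1054 barrel [ 0.597  -0.0047] ztop 0.1262 nose end [0.4562 0.0163] len 0.061 152 yaw -9.5 barrel-> -8.5 knob [0.6256 0.0315 0.1912] 39
top [429. 161.] 994 barrel [ 0.5811 -0.239 ] ztop 0.1262 nose end [ 0.4443 -0.2043] len 0.057 142 yaw -16.78 barrel-> -14.24 knob [ 0.6148 -0.2125  0.1906] 42
scene bench z 0.0006083052843023351
scene [241. 186.] 541 barrel [ 0.5965 -0.2265] ztop 0.1257 nose end [ 0.4451 -0.2008] len 0.073 89 yaw -13.96 barrel-> -9.63 knob [ 0.6169 -0.2092  0.189 ] 29
scene [297. 221.] 628 barrel [0.61   0.0122] ztop 0.1267 nose end [0.4553 0.0199] len 0.073 95 yaw -5.97 barrel-> -2.88 knob [0.6278 0.0354 0.1889] 33
scene [369. 261.] 762 barrel [0.6127 0.2701] ztop 0.1262 nose end [0.4573 0.2745] len 0.072 118 yaw -2.96 barrel-> -1.62 knob [0.6267 0.3036 0.1898] 42
```

```bash
cat >> h.py <<'E'
def go(p,yaw):
    s=monitor.observe();M=R.from_euler("xyz",s["tool_rot"])
    t=M.inv().apply(np.array(p)-s["tool_pos"])*100
    dy=(yaw-np.degrees(s["tool_rot"][2])+180)%360-180
    print("t",s["time"],"trans cm",t.round(2),"spin",round(-dy,2),"F",s["contact_force"].round(2))
E
python3 -c "
from h import *
go([.4757,.271,.18],175)"
```

```text
t 0.1 trans cm [-38.05 -13.08   4.62] spin -11.32 F [-0.14 -0.3   0.83]
```

{"fn": "send_rows", "kwargs": {
  "targets": [
    {"translation": [-4.75,-1.65,0.6],"spin": -1.5,"jaw": 1},
    {"translation": [-9.5,-3.3,1.2],"spin": -3,"jaw": 1},
    {"translation": [-14.25,-4.9,1.7],"spin": -4.5,"jaw": 1},
    {"translation": [-19,-6.5,2.3],"spin": -6,"jaw": 1},
    {"translation": [-23.75,-8.2,2.9],"spin": -7.5,"jaw": 1}
  ]
}}

```text
time: 0.6
tool_pos: [0.3513, 0.3588, 0.1977]
tool_rot: [-3.142, -0.0, 2.989]
contact_force: [-0.2, 0.6, 0.5]
opening: 0.0916
grip_force: 0.0
```

```bash
python3 -c "
from h import *
go([.4757,.271,.18],175)"
```

```text
t 0.6 trans cm [-13.63  -6.78   1.77] spin -3.74 F [-0.19  0.59  0.46]
```

{"fn": "send_rows", "kwargs": {
  "targets": [
    {"translation": [-4,-2,0.6],"spin": -1.5,"jaw": 1},
    {"translation": [-8,-4,1.2],"spin": -3,"jaw": 1},
    {"translation": [-11.5,-5.7,1.6],"spin": -3.7,"jaw": 1},
    {"translation": [-13.6,-6.8,1.8],"spin": -3.7,"jaw": 1},
    {"translation": [-13.6,-6.8,1.8],"spin": -3.7,"jaw": 1}
  ]
}}

```text
time: 1.1
tool_pos: [0.476, 0.2699, 0.1791]
tool_rot: [-3.141, -0.0, 3.048]
contact_force: [-0.0, 0.6, 0.0]
opening: 0.092
grip_force: 0.0
```

```bash
cat > look.py <<'E'
from h import *
import sys
s=monitor.observe();p,d=read_camera("wrist");K,T=camT("wrist",s);W=cloud(d,K,T)
cv2.imwrite(f"pics/{sys.argv[1]}.png",p[:,:,::-1])
print(s["time"],s["tool_pos"].round(4),np.degrees(s["tool_rot"]).round(2),s["contact_force"].round(1))
x0,y0=float(sys.argv[2]),float(sys.argv[3])
m=(d>0)&(abs(W[...,0]-x0)<.06)&(abs(W[...,1]-y0)<.03)&(W[...,2]>.088)&(W[...,2]<.1)
hsv=cv2.cvtColor(p,cv2.COLOR_RGB2HSV);m&=hsv[...,1]<80
N=W[m];c=N[:,:2].mean(0);vt=np.linalg.svd(N[:,:2]-c,full_matrices=False)[2];ax=vt[0]*np.sign(vt[0][0])
t=(N[:,:2]-c)@ax;w=(N[:,:2]-c)@[-ax[1],ax[0]]
# narrow bar only: re-estimate from first 45 mm
k=(t<t.min()+.045);c2=N[k][:,:2];vt=np.linalg.svd(c2-c2.mean(0),full_matrices=False)[2];ax=vt[0]*np.sign(vt[0][0])
t=(c2-c2.mean(0))@ax;e=c2.mean(0)+ax*np.percentile(t,1)
print("n",len(N),"end",e.round(4),"yaw",np.degrees(np.arctan2(ax[1],ax[0])).round(2),"len",np.ptp(t).round(3),"wid",np.ptp(w[k]).round(4),"ztop",np.percentile(N[k][:,2],95).round(4))
E
python3 look.py w1 .476 .271
```

```text
1.1 [0.476  0.2699 0.1791] [-1.7995e+02 -3.0000e-02  1.7466e+02] [-0.   0.6  0. ]
n 2121 end [0.4551 0.2718] yaw -3.26 len 0.045 wid 0.0163 ztop 0.0939
```

View pics/w1.png

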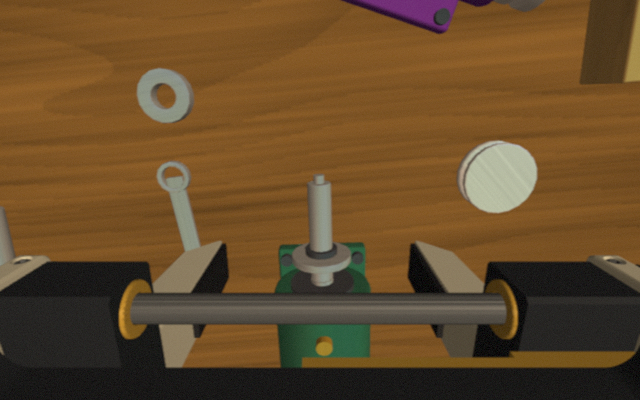

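The nose runs (319,185) to (321,255), with its flange at (321,256), centred between the open fingers. I'll go down onto it.

```bash
python3 -c "
from h import *
go([.473,.2708,.066],176.5)"
```

```text
t 1.15 trans cm [ 0.14 -0.03 11.33] spin -1.77 F [ 0.05 -0.26 -0.58]
```

{"fn": "send_rows", "kwargs": {
  "targets": [
    {"translation": [0.1,0,3.5],"spin": -1.8,"jaw": 0.6},
    {"translation": [0.1,0,7],"spin": -1.8,"jaw": 0.5},
    {"translation": [0.1,0,9.5],"spin": -1.8,"jaw": 0.4},
    {"translation": [0.1,0,11.3],"spin": -1.8,"jaw": 0.4},
    {"translation": [0.1,0,11.3],"spin": -1.8,"jaw": 0.4}
  ],
  "force": 4
}}

```text
time: 1.65
tool_pos: [0.4703, 0.2724, 0.0648]
tool_rot: [-3.139, -0.005, 3.085]
contact_force: [0.1, -1.4, 0.0]
opening: 0.0565
grip_force: 0.0
```

{"fn": "send_rows", "kwargs": {
  "targets": [
    {"translation": [0,0,0],"spin": 0,"jaw": 0.3},
    {"translation": [0,0,0],"spin": 0,"jaw": 0.25},
    {"translation": [0,0,0],"spin": 0,"jaw": 0.2},
    {"translation": [0,0,0],"spin": 0,"jaw": 0.15},
    {"translation": [0,0,0],"spin": 0,"jaw": 0.1}
  ],
  "force": 4
}}

```text
time: 2.15
tool_pos: [0.4732, 0.2716, 0.0677]
tool_rot: [-3.141, 0.001, 3.084]
contact_force: [-0.2, -7.5, 5.6]
opening: 0.019
grip_force: 4.0
```

{"fn": "send_rows", "kwargs": {
  "targets": [
    {"translation": [0,0,0],"spin": 0,"jaw": 0.1},
    {"translation": [0,0,0],"spin": 0,"jaw": 0.1},
    {"translation": [0,0,0],"spin": 0,"jaw": 0.1},
    {"translation": [0,-0.05,0],"spin": 0,"jaw": 0.1},
    {"translation": [0,-0.05,0],"spin": 0,"jaw": 0.1}
  ],
  "force": 8
}}

```text
time: 2.65
tool_pos: [0.4732, 0.2713, 0.0677]
tool_rot: [-3.141, 0.001, 3.084]
contact_force: [-0.9, -3.8, 6.0]
opening: 0.0174
grip_force: 8.0
```

{"fn": "send_rows", "kwargs": {
  "targets": [
    {"translation": [-0.06,-0.04,-0.06],"spin": 0,"jaw": 0.1},
    {"translation": [-0.12,-0.04,-0.06],"spin": 0,"jaw": 0.1},
    {"translation": [-0.18,-0.04,-0.06],"spin": 0,"jaw": 0.1},
    {"translation": [-0.24,-0.04,-0.06],"spin": 0,"jaw": 0.1},
    {"translation": [-0.3,-0.04,-0.06],"spin": 0,"jaw": 0.1}
  ],
  "force": 8
}}

```text
time: 3.15
tool_pos: [0.4754, 0.2711, 0.0677]
tool_rot: [-3.141, -0.001, 3.084]
contact_force: [-6.0, -1.6, 4.8]
opening: 0.0175
grip_force: 8.0
```

{"fn": "send_rows", "kwargs": {
  "targets": [
    {"translation": [-0.04,-0.02,-0.05],"spin": 0,"jaw": 0.1},
    {"translation": [-0.08,-0.02,-0.05],"spin": 0,"jaw": 0.1},
    {"translation": [-0.12,-0.02,-0.05],"spin": 0,"jaw": 0.1},
    {"translation": [-0.16,-0.02,-0.05],"spin": 0,"jaw": 0.1},
    {"translation": [-0.2,-0.02,-0.05],"spin": 0,"jaw": 0.1}
  ],
  "force": 8
}}

```text
time: 3.65
tool_pos: [0.4755, 0.2711, 0.0676]
tool_rot: [-3.141, -0.005, 3.084]
contact_force: [-10.6, 1.7, 5.8]
opening: 0.0174
grip_force: 8.0
```

{"fn": "send_rows", "kwargs": {
  "targets": [
    {"translation": [0.2,0,0],"spin": 0,"jaw": 0.1},
    {"translation": [0.35,0,0],"spin": 0,"jaw": 0.1},
    {"translation": [0.5,0,0],"spin": 0,"jaw": 0.1},
    {"translation": [0.6,0,0],"spin": 0,"jaw": 0.1},
    {"translation": [0.7,0,0],"spin": 0,"jaw": 0.1}
  ],
  "force": 8
}}

```text
time: 4.15
tool_pos: [0.4713, 0.2713, 0.0678]
tool_rot: [3.141, 0.001, 3.083]
contact_force: [4.0, 1.1, -10.2]
opening: 0.0173
grip_force: 8.0
```

{"fn": "send_rows", "kwargs": {
  "targets": [
    {"translation": [0.06,0,0],"spin": 0,"jaw": 0.1},
    {"translation": [0.12,0,0],"spin": 0,"jaw": 0.1},
    {"translation": [0.18,0,0],"spin": 0,"jaw": 0.1},
    {"translation": [0.24,0,0],"spin": 0,"jaw": 0.1},
    {"translation": [0.3,0,0],"spin": 0,"jaw": 0.1}
  ],
  "force": 8
}}

```text
time: 4.65
tool_pos: [0.4696, 0.2715, 0.0685]
tool_rot: [3.141, 0.003, 3.084]
contact_force: [8.7, -0.1, -9.0]
opening: 0.0179
grip_force: 8.0
```

{"fn": "send_rows", "kwargs": {
  "targets": [
    {"translation": [0,0,0.08],"spin": 0,"jaw": 0.1},
    {"translation": [0.05,0,0.08],"spin": 0,"jaw": 0.1},
    {"translation": [0.1,0,0.08],"spin": 0,"jaw": 0.1},
    {"translation": [0.15,0,0.08],"spin": 0,"jaw": 0.1},
    {"translation": [0.2,0,0.08],"spin": 0,"jaw": 0.1}
  ],
  "force": 8
}}

```text
time: 5.15
tool_pos: [0.4691, 0.2716, 0.0686]
tool_rot: [3.14, 0.007, 3.084]
contact_force: [11.3, -2.6, -5.1]
opening: 0.0176
grip_force: 8.0
```

Head L: about 5–6 mm between stops, so it is sound. Releasing it, then on to the middle head.

{"fn": "send_rows", "kwargs": {
  "targets": [
    {"translation": [-0.15,0,0],"spin": 0,"jaw": 0.4},
    {"translation": [-0.15,0,0],"spin": 0,"jaw": 0.4},
    {"translation": [-0.15,0,-3],"spin": 0,"jaw": 0.5},
    {"translation": [-0.15,0,-7],"spin": 0,"jaw": 0.7},
    {"translation": [-0.15,0,-11],"spin": 0,"jaw": 1}
  ]
}}

```text
time: 5.65
tool_pos: [0.4663, 0.2713, 0.1785]
tool_rot: [-3.141, -0.002, 3.084]
contact_force: [0.7, -0.2, 0.4]
opening: 0.0532
grip_force: 0.0
```

```bash
python3 -c "
from h import *
go([.4715,.015,.18],172)"
```

```text
t 5.65 trans cm [ -2.   -25.56  -0.13] spin 4.7 F [ 0.75 -0.16  0.41]
```

{"fn": "send_rows", "kwargs": {
  "targets": [
    {"translation": [-0.4,-5,0],"spin": 1,"jaw": 1},
    {"translation": [-0.8,-10,0],"spin": 2,"jaw": 1},
    {"translation": [-1.2,-15,0],"spin": 3,"jaw": 1},
    {"translation": [-1.6,-20,0],"spin": 4,"jaw": 1},
    {"translation": [-2,-25,0],"spin": 4.7,"jaw": 1}
  ]
}}

```text
time: 6.15
tool_pos: [0.472, 0.0201, 0.1778]
tool_rot: [3.141, -0.0, 3.002]
contact_force: [0.5, 0.8, 0.0]
opening: 0.0907
grip_force: 0.0
```

{"fn": "send_rows", "kwargs": {
  "targets": [
    {"translation": [0,-0.5,0],"spin": 0,"jaw": 1},
    {"translation": [0,-0.5,0],"spin": 0,"jaw": 1},
    {"translation": [0,-0.5,0],"spin": 0,"jaw": 1},
    {"translation": [0,-0.5,0],"spin": 0,"jaw": 1},
    {"translation": [0,-0.5,0],"spin": 0,"jaw": 1}
  ]
}}

```text
time: 6.65
tool_pos: [0.4721, 0.0179, 0.1774]
tool_rot: [3.141, -0.0, 3.004]
contact_force: [0.2, 0.6, -1.0]
opening: 0.0919
grip_force: 0.0
```

```bash
python3 look.py w2 .4715 .015; python3 -c "
from h import *
go([.4715,.015,.067],172)"
```

```text
6.65 [0.4721 0.0179 0.1774] [ 1.7998e+02 -1.0000e-02  1.7212e+02] [ 0.2  0.6 -1. ]
n 2095 end [0.4522 0.0166] yaw -7.97 len 0.045 wid 0.0161 ztop 0.0939
t 6.7 trans cm [ 0.02 -0.29 11.03] spin 0.11 F [ 0.34 -0.21  0.44]
```

{"fn": "send_rows", "kwargs": {
  "targets": [
    {"translation": [0.15,-0.35,3.5],"spin": 0,"jaw": 0.6},
    {"translation": [0.15,-0.35,7],"spin": 0,"jaw": 0.5},
    {"translation": [0.15,-0.35,9.5],"spin": 0,"jaw": 0.4},
    {"translation": [0.15,-0.35,11],"spin": 0,"jaw": 0.4},
    {"translation": [0.15,-0.35,11],"spin": 0,"jaw": 0.4}
  ],
  "force": 4
}}

```text
time: 7.2
tool_pos: [0.4688, 0.0141, 0.0655]
tool_rot: [3.141, -0.005, 3.003]
contact_force: [0.4, -0.3, -0.9]
opening: 0.0563
grip_force: 0.0
```

{"fn": "send_rows", "kwargs": {
  "targets": [
    {"translation": [0,0,0],"spin": 0,"jaw": 0.35},
    {"translation": [0,0,0],"spin": 0,"jaw": 0.25},
    {"translation": [0,0,0],"spin": 0,"jaw": 0.2},
    {"translation": [0,0,0],"spin": 0,"jaw": 0.15},
    {"translation": [0,0,0],"spin": 0,"jaw": 0.1}
  ],
  "force": 4
}}

```text
time: 7.7
tool_pos: [0.4707, 0.0137, 0.0679]
tool_rot: [3.141, 0.001, 3.001]
contact_force: [1.2, 8.3, 3.0]
opening: 0.0187
grip_force: 4.0
```

{"fn": "send_rows", "kwargs": {
  "targets": [
    {"translation": [0,0,0],"spin": 0,"jaw": 0.1},
    {"translation": [0,0,0],"spin": 0,"jaw": 0.1},
    {"translation": [0,0,0],"spin": 0,"jaw": 0.1},
    {"translation": [0,0,0],"spin": 0,"jaw": 0.1},
    {"translation": [0,0,0],"spin": 0,"jaw": 0.1}
  ],
  "force": 8
}}

```text
time: 8.2
tool_pos: [0.4707, 0.014, 0.0679]
tool_rot: [3.14, 0.001, 3.001]
contact_force: [1.7, 4.8, 2.5]
opening: 0.0177
grip_force: 8.0
```

{"fn": "send_rows", "kwargs": {
  "targets": [
    {"translation": [-0.08,0.05,0],"spin": 0,"jaw": 0.1},
    {"translation": [-0.16,0.05,0],"spin": 0,"jaw": 0.1},
    {"translation": [-0.22,0.05,0],"spin": 0,"jaw": 0.1},
    {"translation": [-0.27,0.05,0],"spin": 0,"jaw": 0.1},
    {"translation": [-0.3,0.05,0],"spin": 0,"jaw": 0.1}
  ],
  "force": 8
}}

```text
time: 8.7
tool_pos: [0.4733, 0.0136, 0.0679]
tool_rot: [3.141, 0.0, 3.002]
contact_force: [-1.6, 2.7, 4.9]
opening: 0.0178
grip_force: 8.0
```

{"fn": "send_rows", "kwargs": {
  "targets": [
    {"translation": [-0.04,0,0],"spin": 0,"jaw": 0.1},
    {"translation": [-0.08,0,0],"spin": 0,"jaw": 0.1},
    {"translation": [-0.12,0,0],"spin": 0,"jaw": 0.1},
    {"translation": [-0.16,0,0],"spin": 0,"jaw": 0.1},
    {"translation": [-0.2,0,0],"spin": 0,"jaw": 0.1}
  ],
  "force": 8
}}

```text
time: 9.2
tool_pos: [0.4741, 0.0135, 0.0678]
tool_rot: [3.141, -0.002, 3.002]
contact_force: [-6.2, 3.1, 10.0]
opening: 0.0182
grip_force: 8.0
```

{"fn": "send_rows", "kwargs": {
  "targets": [
    {"translation": [0,0.03,-0.06],"spin": 0,"jaw": 0.1},
    {"translation": [-0.05,0.03,-0.06],"spin": 0,"jaw": 0.1},
    {"translation": [-0.1,0.03,-0.06],"spin": 0,"jaw": 0.1},
    {"translation": [-0.15,0.03,-0.06],"spin": 0,"jaw": 0.1},
    {"translation": [-0.15,0.03,-0.06],"spin": 0,"jaw": 0.1}
  ],
  "force": 8
}}

```text
time: 9.7
tool_pos: [0.4743, 0.0135, 0.0677]
tool_rot: [-3.142, -0.006, 3.002]
contact_force: [-8.6, 2.6, 8.4]
opening: 0.0177
grip_force: 8.0
```

Home at 0.4743. Now drawing out.

{"fn": "send_rows", "kwargs": {
  "targets": [
    {"translation": [0.2,0,0],"spin": 0,"jaw": 0.1},
    {"translation": [0.35,0,0],"spin": 0,"jaw": 0.1},
    {"translation": [0.5,0,0],"spin": 0,"jaw": 0.1},
    {"translation": [0.65,0,0],"spin": 0,"jaw": 0.1},
    {"translation": [0.75,0,0],"spin": 0,"jaw": 0.1}
  ],
  "force": 8
}}

```text
time: 10.2
tool_pos: [0.4695, 0.0142, 0.0678]
tool_rot: [3.142, 0.0, 3.002]
contact_force: [2.7, 1.0, -5.8]
opening: 0.0181
grip_force: 8.0
```

{"fn": "send_rows", "kwargs": {
  "targets": [
    {"translation": [0.07,0,0],"spin": 0,"jaw": 0.1},
    {"translation": [0.14,0,0],"spin": 0,"jaw": 0.1},
    {"translation": [0.21,0,0],"spin": 0,"jaw": 0.1},
    {"translation": [0.26,0,0],"spin": 0,"jaw": 0.1},
    {"translation": [0.3,0,0],"spin": 0,"jaw": 0.1}
  ],
  "force": 8
}}

```text
time: 10.7
tool_pos: [0.4687, 0.0143, 0.0683]
tool_rot: [3.141, 0.005, 3.001]
contact_force: [8.8, 1.1, -7.8]
opening: 0.0179
grip_force: 8.0
```

Middle head: about 5.5 mm, sound. Now the right head.

{"fn": "send_rows", "kwargs": {
  "targets": [
    {"translation": [-0.15,0,0.05],"spin": 0,"jaw": 0.4},
    {"translation": [-0.15,0,0.05],"spin": 0,"jaw": 0.4},
    {"translation": [-0.15,0,-3],"spin": 0,"jaw": 0.5},
    {"translation": [-0.15,0,-7],"spin": 0,"jaw": 0.7},
    {"translation": [-0.15,0,-11],"spin": 0,"jaw": 1}
  ]
}}

```text
time: 11.2
tool_pos: [0.4669, 0.0144, 0.1791]
tool_rot: [-3.141, -0.002, 3.002]
contact_force: [1.5, -0.0, -0.3]
opening: 0.0532
grip_force: 0.0
```

```bash
python3 -c "
from h import *
go([.4585,-.209,.18],164.5)"
```

```text
t 11.2 trans cm [ -2.29 -22.24  -0.09] spin 7.48 F [ 1.51 -0.03 -0.3 ]
```

{"fn": "send_rows", "kwargs": {
  "targets": [
    {"translation": [-0.5,-4.5,0],"spin": 1.5,"jaw": 1},
    {"translation": [-1,-9,0],"spin": 3,"jaw": 1},
    {"translation": [-1.4,-13.5,0],"spin": 4.5,"jaw": 1},
    {"translation": [-1.8,-18,0],"spin": 6,"jaw": 1},
    {"translation": [-2.3,-22.2,0],"spin": 7.5,"jaw": 1}
  ]
}}

```text
time: 11.7
tool_pos: [0.4587, -0.2103, 0.1782]
tool_rot: [3.142, -0.001, 2.869]
contact_force: [0.4, -0.7, -0.2]
opening: 0.0902
grip_force: 0.0
```

{"fn": "send_rows", "kwargs": {
  "targets": [
    {"translation": [0,0,0],"spin": 0,"jaw": 1},
    {"translation": [0,0,0],"spin": 0,"jaw": 1},
    {"translation": [0,0,0],"spin": 0,"jaw": 1},
    {"translation": [0,0,0],"spin": 0,"jaw": 1},
    {"translation": [0,0,0],"spin": 0,"jaw": 1}
  ]
}}

```text
time: 12.2
tool_pos: [0.4598, -0.2075, 0.1781]
tool_rot: [3.141, -0.0, 2.873]
contact_force: [-0.1, 0.6, -0.1]
opening: 0.0918
grip_force: 0.0
```

```bash
python3 look.py w3 .4585 -.209
```

```text
12.2 [ 0.4598 -0.2075  0.1781] [179.99  -0.   164.59] [-0.1  0.6 -0.1]
n 2040 end [ 0.4409 -0.2048] yaw -16.39 len 0.045 wid 0.0167 ztop 0.0939
```

{"fn": "send_rows", "kwargs": {
  "targets": [
    {"translation": [0.1,-0.25,3.5],"spin": 1,"jaw": 0.6},
    {"translation": [0.1,-0.25,7],"spin": 1,"jaw": 0.5},
    {"translation": [0.1,-0.25,9.5],"spin": 1,"jaw": 0.4},
    {"translation": [0.1,-0.25,11],"spin": 1,"jaw": 0.4},
    {"translation": [0.1,-0.25,11],"spin": 1,"jaw": 0.4}
  ],
  "force": 4
}}

```text
time: 12.75
tool_pos: [0.4569, -0.2095, 0.0661]
tool_rot: [3.14, -0.004, 2.854]
contact_force: [-0.7, 0.1, 0.3]
opening: 0.0562
grip_force: 0.0
```

{"fn": "send_rows", "kwargs": {
  "targets": [
    {"translation": [0,0,0],"spin": 0,"jaw": 0.35},
    {"translation": [0,0,0],"spin": 0,"jaw": 0.25},
    {"translation": [0,0,0],"spin": 0,"jaw": 0.2},
    {"translation": [0,0,0],"spin": 0,"jaw": 0.15},
    {"translation": [0,0,0],"spin": 0,"jaw": 0.1}
  ],
  "force": 4
}}

```text
time: 13.25
tool_pos: [0.4585, -0.2103, 0.0685]
tool_rot: [3.141, 0.001, 2.853]
contact_force: [2.9, 7.4, 4.1]
opening: 0.0186
grip_force: 4.0
```

{"fn": "send_rows", "kwargs": {
  "targets": [
    {"translation": [0,0,0],"spin": 0,"jaw": 0.1},
    {"translation": [0,0,0],"spin": 0,"jaw": 0.1},
    {"translation": [0,0,0],"spin": 0,"jaw": 0.1},
    {"translation": [0,0,0],"spin": 0,"jaw": 0.1},
    {"translation": [0,0,0],"spin": 0,"jaw": 0.1}
  ],
  "force": 8
}}

```text
time: 13.75
tool_pos: [0.4585, -0.21, 0.0685]
tool_rot: [3.14, 0.001, 2.853]
contact_force: [0.5, 5.3, 2.8]
opening: 0.0175
grip_force: 8.0
```

{"fn": "send_rows", "kwargs": {
  "targets": [
    {"translation": [-0.08,0.06,0],"spin": 0,"jaw": 0.1},
    {"translation": [-0.16,0.06,0],"spin": 0,"jaw": 0.1},
    {"translation": [-0.22,0.06,0],"spin": 0,"jaw": 0.1},
    {"translation": [-0.27,0.06,0],"spin": 0,"jaw": 0.1},
    {"translation": [-0.3,0.06,0],"spin": 0,"jaw": 0.1}
  ],
  "force": 8
}}

```text
time: 14.25
tool_pos: [0.4608, -0.2106, 0.0684]
tool_rot: [3.141, -0.001, 2.853]
contact_force: [-2.0, 3.3, 6.4]
opening: 0.0178
grip_force: 8.0
```

{"fn": "send_rows", "kwargs": {
  "targets": [
    {"translation": [-0.05,0,-0.04],"spin": 0,"jaw": 0.1},
    {"translation": [-0.1,0,-0.04],"spin": 0,"jaw": 0.1},
    {"translation": [-0.15,0,-0.04],"spin": 0,"jaw": 0.1},
    {"translation": [-0.2,0,-0.04],"spin": 0,"jaw": 0.1},
    {"translation": [-0.25,0,-0.04],"spin": 0,"jaw": 0.1}
  ],
  "force": 8
}}

```text
time: 14.75
tool_pos: [0.4619, -0.2109, 0.0683]
tool_rot: [3.141, -0.004, 2.854]
contact_force: [-8.4, 3.6, 8.8]
opening: 0.0177
grip_force: 8.0
```

{"fn": "send_rows", "kwargs": {
  "targets": [
    {"translation": [0,0.03,-0.06],"spin": 0,"jaw": 0.1},
    {"translation": [-0.05,0.03,-0.06],"spin": 0,"jaw": 0.1},
    {"translation": [-0.1,0.03,-0.06],"spin": 0,"jaw": 0.1},
    {"translation": [-0.15,0.03,-0.06],"spin": 0,"jaw": 0.1},
    {"translation": [-0.15,0.03,-0.06],"spin": 0,"jaw": 0.1}
  ],
  "force": 8
}}

```text
time: 15.25
tool_pos: [0.4622, -0.211, 0.0682]
tool_rot: [3.141, -0.007, 2.854]
contact_force: [-10.3, 3.1, 5.6]
opening: 0.0173
grip_force: 8.0
```

{"fn": "send_rows", "kwargs": {
  "targets": [
    {"translation": [0.2,0,0],"spin": 0,"jaw": 0.1},
    {"translation": [0.35,0,0],"spin": 0,"jaw": 0.1},
    {"translation": [0.5,0,0],"spin": 0,"jaw": 0.1},
    {"translation": [0.65,0,0],"spin": 0,"jaw": 0.1},
    {"translation": [0.75,0,0],"spin": 0,"jaw": 0.1}
  ],
  "force": 8
}}

```text
time: 15.75
tool_pos: [0.4578, -0.2097, 0.0684]
tool_rot: [3.141, -0.0, 2.853]
contact_force: [3.1, 0.0, -12.4]
opening: 0.0179
grip_force: 8.0
```

{"fn": "send_rows", "kwargs": {
  "targets": [
    {"translation": [0.07,0,0],"spin": 0,"jaw": 0.1},
    {"translation": [0.14,0,0],"spin": 0,"jaw": 0.1},
    {"translation": [0.21,0,0],"spin": 0,"jaw": 0.1},
    {"translation": [0.26,0,0],"spin": 0,"jaw": 0.1},
    {"translation": [0.3,0,0],"spin": 0,"jaw": 0.1}
  ],
  "force": 8
}}

```text
time: 16.25
tool_pos: [0.4549, -0.2089, 0.0689]
tool_rot: [3.142, -0.0, 2.853]
contact_force: [2.9, -0.5, -13.0]
opening: 0.0171
grip_force: 8.0
```

Travel is 7.6 mm and still free at about 3 N, so this is the loose one. I keep drawing to the outer stop.

{"fn": "send_rows", "kwargs": {
  "targets": [
    {"translation": [0.05,0,0.1],"spin": 0,"jaw": 0.1},
    {"translation": [0.12,0,0.1],"spin": 0,"jaw": 0.1},
    {"translation": [0.19,0,0.1],"spin": 0,"jaw": 0.1},
    {"translation": [0.26,0,0.1],"spin": 0,"jaw": 0.1},
    {"translation": [0.33,0,0.1],"spin": 0,"jaw": 0.1}
  ],
  "force": 8
}}

```text
time: 16.75
tool_pos: [0.4525, -0.2082, 0.0687]
tool_rot: [-3.141, 0.002, 2.853]
contact_force: [4.2, 1.5, 2.4]
opening: 0.0177
grip_force: 8.0
```

{"fn": "send_rows", "kwargs": {
  "targets": [
    {"translation": [0.05,0,0.04],"spin": 0,"jaw": 0.1},
    {"translation": [0.1,0,0.04],"spin": 0,"jaw": 0.1},
    {"translation": [0.15,0,0.04],"spin": 0,"jaw": 0.1},
    {"translation": [0.2,0,0.04],"spin": 0,"jaw": 0.1},
    {"translation": [0.25,0,0.04],"spin": 0,"jaw": 0.1}
  ],
  "force": 8
}}

```text
time: 17.25
tool_pos: [0.4504, -0.2076, 0.0687]
tool_rot: [-3.141, 0.003, 2.853]
contact_force: [4.7, 3.4, 6.2]
opening: 0.0176
grip_force: 8.0
```

{"fn": "send_rows", "kwargs": {
  "targets": [
    {"translation": [0.04,0,0],"spin": 0,"jaw": 0.1},
    {"translation": [0.08,0,0],"spin": 0,"jaw": 0.1},
    {"translation": [0.12,0,0],"spin": 0,"jaw": 0.1},
    {"translation": [0.15,0,0],"spin": 0,"jaw": 0.1},
    {"translation": [0.15,0,0],"spin": 0,"jaw": 0.1}
  ],
  "force": 8
}}

```text
time: 17.75
tool_pos: [0.4495, -0.2074, 0.0687]
tool_rot: [-3.141, 0.004, 2.853]
contact_force: [6.3, 2.3, 5.4]
opening: 0.0173
grip_force: 8.0
```

{"fn": "send_rows", "kwargs": {
  "targets": [
    {"translation": [0.05,-0.03,-0.06],"spin": 0,"jaw": 0.1},
    {"translation": [0.1,-0.03,-0.06],"spin": 0,"jaw": 0.1},
    {"translation": [0.15,-0.03,-0.06],"spin": 0,"jaw": 0.1},
    {"translation": [0.2,-0.03,-0.06],"spin": 0,"jaw": 0.1},
    {"translation": [0.2,-0.03,-0.06],"spin": 0,"jaw": 0.1}
  ],
  "force": 9
}}

```text
time: 18.25
tool_pos: [0.4491, -0.2073, 0.0689]
tool_rot: [-3.141, 0.007, 2.853]
contact_force: [14.0, 3.0, -4.3]
opening: 0.0177
grip_force: 9.0
```

Outer stop reached: 13.3 mm of travel, 14 N at the stop. Release, lift, shut the jaw, and go beside the lever ball.

{"fn": "send_rows", "kwargs": {
  "targets": [
    {"translation": [0,0,0],"spin": 0,"jaw": 0.3},
    {"translation": [0,0,0],"spin": 0,"jaw": 0.4},
    {"translation": [0.1,0,-3],"spin": 0,"jaw": 0.5},
    {"translation": [0.1,0,-8],"spin": 0,"jaw": 0.4},
    {"translation": [0.1,0,-12.5],"spin": 0,"jaw": 0.2}
  ]
}}

```text
time: 18.75
tool_pos: [0.4438, -0.2061, 0.1944]
tool_rot: [3.141, -0.003, 2.853]
contact_force: [1.4, -0.5, -0.9]
opening: 0.0325
grip_force: 0.0
```

{"fn": "send_rows", "kwargs": {
  "targets": [
    {"translation": [0,0,-3],"spin": 0,"jaw": 0},
    {"translation": [0,0,-3],"spin": 0,"jaw": 0},
    {"translation": [0,0,-3],"spin": 0,"jaw": 0},
    {"translation": [0,0,-3],"spin": 0,"jaw": 0},
    {"translation": [0,0,-3],"spin": 0,"jaw": 0}
  ],
  "force": 10
}}

```text
time: 19.25
tool_pos: [0.4442, -0.2059, 0.2216]
tool_rot: [3.141, -0.003, 2.853]
contact_force: [0.7, -0.3, 0.2]
opening: 0.0002
grip_force: 0.0
```

```bash
cat > chk.py <<'E'
from h import *
import sys
a=np.load("top.npz");p,d=read_camera("top");K,T=camT("top");W=cloud(d,K,T)
cv2.imwrite(f"pics/{sys.argv[1]}.png",cv2.resize(p[90:230,180:480,::-1],None,fx=2.6,fy=2.6))
k=(p.max(-1)<60)&(W[...,2]>.165)&(W[...,2]<.2)&(W[...,0]>.56)&(W[...,0]<.66)
n,l,st,c=cv2.connectedComponentsWithStats(k.astype(np.uint8))
for i in range(1,n):
    if st[i,4]>8: print("knob",c[i].round(),st[i,4],W[l==i].mean(0).round(4))
E
python3 chk.py t2; python3 -c "
from h import *
go([.624,-.173,.22],163.6)"
```

```text
knob [127. 124.] 21 [0.6528 0.5035 0.1739]
knob [209. 134.] 30 [0.6246 0.2992 0.192 ]
knob [322. 134.] 37 [0.6258 0.0316 0.191 ]
knob [425. 139.] 41 [ 0.6147 -0.2125  0.1904]
t 19.3 trans cm [-16.29   8.27   0.14] spin -0.12 F [-0.27  0.23 -0.47]
```

View pics/t2.png

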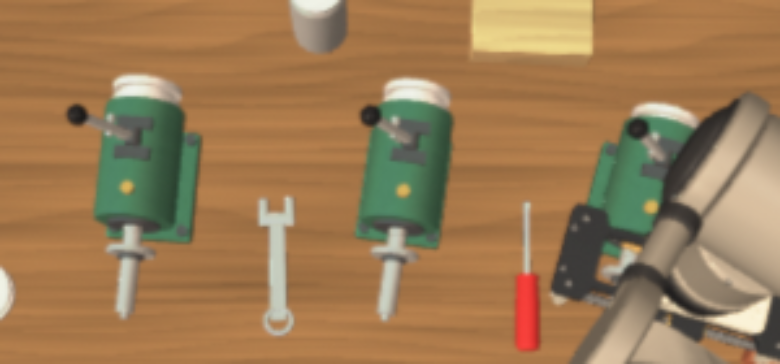

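The heads stand where they were: the knobs at crop (76,114), (371,116) and (638,128) are unmoved. The R head lever is still on its +y side.

{"fn": "send_rows", "kwargs": {
  "targets": [
    {"translation": [-3.5,4.5,0],"spin": 0,"jaw": 0},
    {"translation": [-7,8,0],"spin": 0,"jaw": 0},
    {"translation": [-11,8.3,0],"spin": 0,"jaw": 0},
    {"translation": [-14.5,8.3,0],"spin": 0,"jaw": 0},
    {"translation": [-16.3,8.3,0],"spin": 0,"jaw": 0}
  ]
}}

```text
time: 19.8
tool_pos: [0.6269, -0.1729, 0.2212]
tool_rot: [3.141, -0.002, 2.854]
contact_force: [-0.3, -0.0, 0.7]
opening: 0.0003
grip_force: 0.0
```

{"fn": "send_rows", "kwargs": {
  "targets": [
    {"translation": [0,0,0],"spin": 0,"jaw": 0},
    {"translation": [0,0,2],"spin": 0,"jaw": 0},
    {"translation": [0,0,4],"spin": 0,"jaw": 0},
    {"translation": [0,0,5],"spin": 0,"jaw": 0},
    {"translation": [0,0,5],"spin": 0,"jaw": 0}
  ]
}}

```text
time: 20.3
tool_pos: [0.6233, -0.1726, 0.1714]
tool_rot: [3.141, -0.004, 2.853]
contact_force: [0.4, 0.6, -0.3]
opening: 0.0004
grip_force: 0.0
```

```bash
python3 -c "
from h import *
go([.624,-.173,.17],163.6)
p=monitor.observe()['tool_pos'][:2]
a=np.radians(-16.4);print('knob rel head x,y mm',[(np.array([.614,-.212])-p)@v*1000 for v in ([np.cos(a),np.sin(a)],[-np.sin(a),np.cos(a)])])"
```

```text
t 20.3 trans cm [-0.08 -0.02  0.14] spin -0.13 F [ 0.43  0.6  -0.3 ]
knob rel head x,y mm [np.float64(2.19825969594668), np.float64(-40.454698383549534)]
```

{"fn": "send_rows", "kwargs": {
  "targets": [
    {"translation": [0,-0.5,0],"spin": 0,"jaw": 0},
    {"translation": [0,-1,0],"spin": 0,"jaw": 0},
    {"translation": [0,-1.4,0],"spin": 0,"jaw": 0},
    {"translation": [0,-1.8,0],"spin": 0,"jaw": 0},
    {"translation": [0,-2.2,0],"spin": 0,"jaw": 0}
  ]
}}

```text
time: 20.8
tool_pos: [0.6198, -0.1923, 0.175]
tool_rot: [3.137, 0.003, 2.854]
contact_force: [0.8, 14.0, 13.1]
opening: 0.0006
grip_force: 8.7
```

{"fn": "send_rows", "kwargs": {
  "targets": [
    {"translation": [0,-0.4,0],"spin": 0,"jaw": 0},
    {"translation": [0,-0.8,0],"spin": 0,"jaw": 0},
    {"translation": [0,-1.2,0],"spin": 0,"jaw": 0},
    {"translation": [0,-1.6,0],"spin": 0,"jaw": 0},
    {"translation": [0,-2,0],"spin": 0,"jaw": 0}
  ]
}}

```text
time: 21.3
tool_pos: [0.6159, -0.2105, 0.18]
tool_rot: [3.138, 0.01, 2.856]
contact_force: [0.6, 1.8, 3.2]
opening: 0.0005
grip_force: 1.4
```

{"fn": "send_rows", "kwargs": {
  "targets": [
    {"translation": [0,-0.3,0],"spin": 0,"jaw": 0},
    {"translation": [0,-0.6,0],"spin": 0,"jaw": 0},
    {"translation": [0,-0.9,0],"spin": 0,"jaw": 0},
    {"translation": [0,-1.2,0],"spin": 0,"jaw": 0},
    {"translation": [0,-1.4,0],"spin": 0,"jaw": 0}
  ]
}}

```text
time: 21.8
tool_pos: [0.6085, -0.2274, 0.1724]
tool_rot: [-3.142, -0.001, 2.853]
contact_force: [0.3, -0.0, -0.0]
opening: 0.0003
grip_force: 0.0
```

```bash
python3 chk.py t3; python3 -c "
from h import *
p,d=read_camera('scene');cv2.imwrite('pics/s3.png',cv2.resize(p[130:250,190:350,::-1],None,fx=4,fy=4))"
```

```text
knob [127. 125.] 21 [0.6517 0.5034 0.1753]
knob [209. 134.] 33 [0.6248 0.2995 0.1917]
knob [322. 134.] 40 [0.6254 0.0318 0.1908]
knob [ 49. 143.] 19 [0.6022 0.681  0.1825]
```

View pics/s3.png

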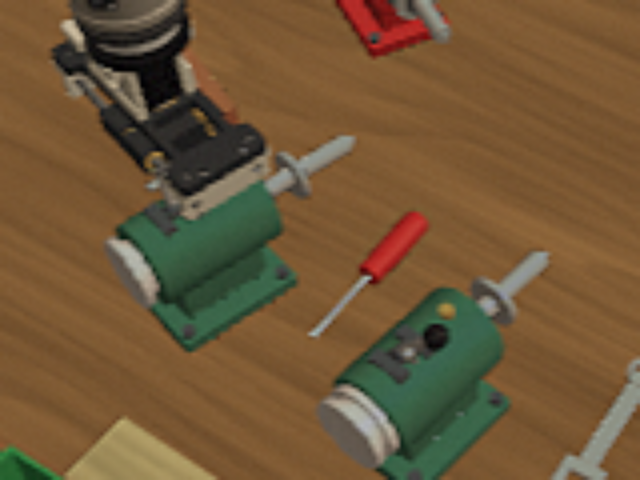

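The force is zero and the ball is no longer on the near side, so the lever has probably snapped over. Backing out upwards to check.

{"fn": "send_rows", "kwargs": {
  "targets": [
    {"translation": [0,1,0],"spin": 0,"jaw": 0},
    {"translation": [0,2,-3],"spin": 0,"jaw": 0},
    {"translation": [0,2,-7],"spin": 0,"jaw": 0},
    {"translation": [4,2,-9],"spin": 0,"jaw": 0},
    {"translation": [8,2,-9],"spin": 0,"jaw": 0}
  ]
}}

```text
time: 22.4
tool_pos: [0.539, -0.1844, 0.2661]
tool_rot: [-3.141, 0.006, 2.854]
contact_force: [0.4, -0.8, 0.1]
opening: 0.001
grip_force: 0.0
```

{"fn": "send_rows", "kwargs": {
  "targets": [
    {"translation": [4,4,-1],"spin": 0,"jaw": 0},
    {"translation": [7,8.5,-1],"spin": 0,"jaw": 0},
    {"translation": [9,13,-1],"spin": 0,"jaw": 0},
    {"translation": [11,17,-1],"spin": 0,"jaw": 0},
    {"translation": [13,21,-1],"spin": 0,"jaw": 0}
  ]
}}

```text
time: 22.9
tool_pos: [0.4721, 0.0559, 0.2735]
tool_rot: [3.141, 0.001, 2.853]
contact_force: [0.2, 0.0, -0.1]
opening: 0.0004
grip_force: 0.0
```

```bash
python3 chk.py t4; python3 - <<'E'
from h import *
K,T=camT("top");a=np.load("top.npz")
p,d=read_camera("top")
q,e=read_camera("scene");np.savez("end.npz",p=p,d=d,q=q,e=e)
# shift of R head: barrel centroid and phase shift, R and all
b=np.load("scene.npz")["p"]
g=lambda x:cv2.cvtColor(x,cv2.COLOR_RGB2GRAY)
for nm,A,B,boxes in(("scene",b,q,{"L":(225,295,340,390),"M":(195,255,268,318),"R":(165,215,215,262)}),("top",a["p"],p,{"R":(125,200,400,455)})):
    for k,(r0,r1,c0,c1) in boxes.items():
        D=cv2.matchTemplate(g(B)[r0-8:r1+8,c0-8:c1+8],g(A)[r0:r1,c0:c1],cv2.TM_CCOEFF_NORMED)
        _,m,_,l=cv2.minMaxLoc(D);print(nm,k,round(m,3),l[0]-8,l[1]-8)
E
```

```text
knob [127. 125.] 23 [0.6524 0.5035 0.1732]
knob [209. 134.] 31 [0.6248 0.2995 0.1917]
knob [ 49. 143.] 13 [0.6024 0.6808 0.183 ]
knob [457. 148.] 36 [ 0.5925 -0.2878  0.191 ]
scene L 0.893 0 -1
scene M 0.947 0 0
scene R 0.7 0 0
top R 0.71 0 1
```

View pics/t4.png

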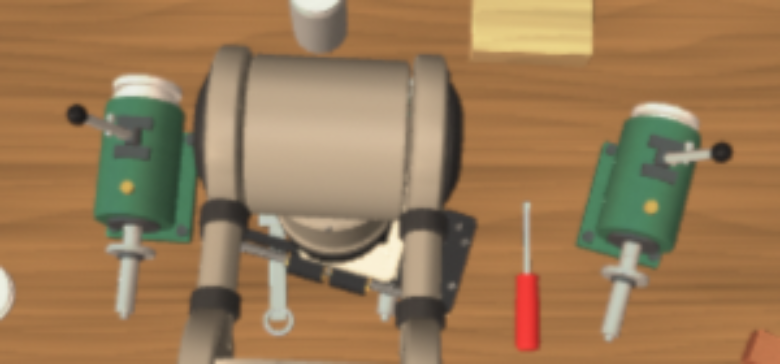

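The R ball now sits at crop (722,152), on the -y side; L is unchanged. One last numeric check of the R head's shift and its spindle.

```bash
python3 - <<'E'
from h import *
a=np.load("top.npz");b=np.load("end.npz");K,T=camT("top")
def f(p,d):
    W=cloud(d,K,T);h=cv2.cvtColor(p,cv2.COLOR_RGB2HSV)
    g=(h[...,0]>60)&(h[...,0]<95)&(h[...,1]>60)&(W[...,0]>.45)&(W[...,0]<.7)&(W[...,1]<-.13)&(W[...,1]>-.34)
    lo=W[g&(W[...,2]<.03)&(W[...,2]>.005)][:,:2]; 
    print("base mean",lo.mean(0).round(4),"barrel pct",np.percentile(W[g&(W[...,2]>.06)&(W[...,2]<.13)][:,:2],[2,50,98],axis=0).round(4).tolist())
    N=W[(W[...,2]>.088)&(W[...,2]<.1)&(W[...,0]<.49)&(W[...,0]>.38)&(W[...,1]<-.15)&(W[...,1]>-.25)];print("nose min x",np.sort(N[:,0])[:6].mean().round(4))
f(a["p"],a["d"]);f(b["p"],b["d"])
E
```

```text
base mean [ 0.5835 -0.2156] barrel pct [[0.5283, -0.283], [0.5766, -0.2337], [0.6439, -0.199]]
nose min x 0.4447
base mean [ 0.5828 -0.216 ] barrel pct [[0.5285, -0.2794], [0.5775, -0.2327], [0.6475, -0.199]]
nose min x 0.4386
```

Head unmoved (<1 mm). Checking the spindle draw-out from close by, from the same hover as before.

{"fn": "send_rows", "kwargs": {
  "targets": [
    {"translation": [0.5,-5,0],"spin": 0,"jaw": 0.5},
    {"translation": [0.5,-10,0],"spin": 0,"jaw": 1},
    {"translation": [-1,-15,1],"spin": 0,"jaw": 1},
    {"translation": [-3,-20,4],"spin": 0,"jaw": 1},
    {"translation": [-5,-24,8],"spin": 0,"jaw": 1}
  ]
}}

```text
time: 23.55
tool_pos: [0.45, -0.1759, 0.2093]
tool_rot: [-3.14, 0.004, 2.851]
contact_force: [1.6, -0.0, 0.3]
opening: 0.0357
grip_force: 0.0
```

```bash
python3 -c "
from h import *
go([.4598,-.2075,.178],164.5)"
```

```text
t 23.55 trans cm [-1.83 -2.74  3.14] spin -1.15 F [ 1.59 -0.04  0.34]
```

{"fn": "send_rows", "kwargs": {
  "targets": [
    {"translation": [-1,-2,2],"spin": -1,"jaw": 1},
    {"translation": [-1.8,-2.7,3],"spin": -1,"jaw": 1},
    {"translation": [-1.8,-2.7,3],"spin": -1,"jaw": 1},
    {"translation": [-1.8,-2.7,3],"spin": -1,"jaw": 1},
    {"translation": [-1.8,-2.7,3],"spin": -1,"jaw": 1}
  ]
}}

```text
time: 24.05
tool_pos: [0.4598, -0.2023, 0.1798]
tool_rot: [-3.141, 0.002, 2.872]
contact_force: [0.7, 1.7, -0.3]
opening: 0.076
grip_force: 0.0
```

{"fn": "send_rows", "kwargs": {
  "targets": [
    {"translation": [0,0,0],"spin": 0,"jaw": 1},
    {"translation": [0,0,0],"spin": 0,"jaw": 1},
    {"translation": [0,0,0],"spin": 0,"jaw": 1},
    {"translation": [0,0,0],"spin": 0,"jaw": 1},
    {"translation": [0,0,0],"spin": 0,"jaw": 1}
  ]
}}

```text
time: 24.55
tool_pos: [0.4594, -0.203, 0.1787]
tool_rot: [3.142, 0.0, 2.871]
contact_force: [-0.2, -1.1, -0.5]
opening: 0.0914
grip_force: 0.0
```

```bash
python3 look.py w4 .455 -.209; python3 look.py w5 .455 -.209; python3 - <<'E'
import cv2,numpy as np
cv2.imwrite('pics/cmp.png',np.hstack([cv2.imread('pics/w3.png')[130:330,220:420],cv2.imread('pics/w5.png')[130:330,220:420]]).repeat(2,0).repeat(2,1)[:, :800])
E
```

```text
24.55 [ 0.4594 -0.203   0.1787] [1.8000e+02 1.0000e-02 1.6449e+02] [-0.2 -1.1 -0.5]
n 2252 end [ 0.4317 -0.2023] yaw -16.22 len 0.045 wid 0.0167 ztop 0.094
24.6 [ 0.4594 -0.203   0.1786] [179.99   0.   164.48] [ 1.2 -0.  -0.1]
n 2271 end [ 0.4323 -0.2022] yaw -16.93 len 0.045 wid 0.0161 ztop 0.0939
```

View pics/cmp.png

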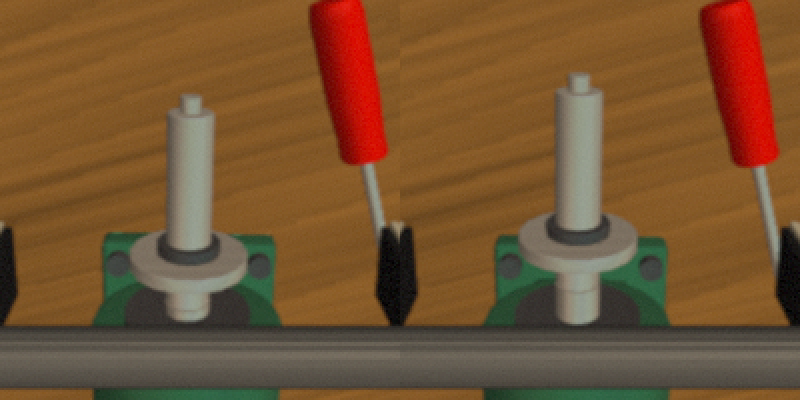

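The spindle stands out about 9.3 mm beyond its start (nose tip at (190,95) before, (578,75) after), which agrees with the outer stop felt at 14 N. The base plate is unmoved. Handing in.

```bash
python3 -c "
from cell import *
print(job.hand_in())"
```

```text
the job is handed in; nothing more can be done
None
```

I found the loose head, the rightmost green one as seen from the robot (13 mm of float; the other two have 5–6 mm), left its spindle fully out and its lever snapped over, and handed the job in; one push on that lever briefly read 14 N sideways, above the 12 N guide, but no head shifted by more than about 1 mm.

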